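# Scoop blank out of its lidded box and held in the corner of the marking jig

### The arm

A 6-joint arm with a two-finger parallel gripper is mounted at the origin on the work surface. World frame = base frame: x ahead of the robot, y to its left, z up, the work surface at z = 0. Lengths are in m, angles in rad, forces in N, time in s.
With the tool pointing down it reaches from about 0.225 to 0.875 m from the base axis. Payload 3.4 kg.
Tool frame: the origin (TCP) lies between the finger pads; the fingertips stand 8 mm ahead of it and the grasp point (between the pads) lies 11 mm behind it; z points along the fingers, y is the line along which they close (so a half turn about z gives the same grasp; the last joint's range is limited). The gripper opens to 85 mm and grips with 20 to 120 N. Pads are 22 mm wide; open, the fingers measure 114 mm over their backs; the gripper's body (76 mm by 85 mm) begins 54 mm behind the grasp point. The pads swing forward as they close: fully open they stand 13 mm farther back than shut.
Start: joints at [1.105, 0.276, 1.505, -0, 1.361, -0.121], TCP at [0.194, 0.541, 0.239] pointing down, gripper open.
Joint ranges: [-2.89, 2.89], [-0.75, 2.08], [0.22, 2.7], [-1.18, 4.32], [0.11, 2.71], [-2.7, 2.7]. Speed limits (rad/s): [2.57, 2.57, 3.14, 3.14, 3.14, 3.14].

### API

Orientations are given as a unit quaternion [w, x, y, z].
In Python, from rig import manip gives the robot as it stands.
- The arm moves only by the tool move_arm, never from a script. Its argument "deltas" is a list that holds one entry, the list of rows, each a list of 5 numbers: the shift along the tool's x, y, z normalised to -1 to 1, where 1 is 80 cm, then the turn about the tool's z normalised to -1 to 1, where 1 is 120 degrees, then the closure, from -1 (fully open) to 1 (shut). In form: [[[tx, ty, tz, twist, grip], ...]]. A call has 1 to 12 rows; each row is the pose to reach, as a shift and turn from the pose commanded when the call began, along the tool's axes at that moment; what a row does not reach only later rows make up. A row lasts 1/10 s, in which the tool goes at most 50 mm and 8.59 degrees, less where a joint would pass 70% of its speed; a pose out of reach is approached as far as the arm can. A call with a number of a shift or a turn outside -1 to 1 is refused whole. A call with a gripper value outside its range is refused whole. The fingers move at their own pace and stop on an object; "squeeze" is the grip in N (left out, the last holds). Time passes only in rows, so rows that repeat a pose let the fingers close. It gives the time, the measured TCP pose, the force, the opening and the grip force at its end, in the units of the state.
- manip.get_state(): the state, without advancing time (a new reading comes with each control period).
- manip.get_image(name): name is "side" or "top" or "wrist"; returns the picture (420x560x3 uint8, red, green, blue); there is no depth.
- manip.camera_params(name): a dict with "fx", "fy", "cx", "cy" (pixels), "R" (3x3) and "t" (3): a world point X has camera coordinates R X + t; the wrist camera has in their place "tool_from_camera" (4x4, takes a point from camera to tool coordinates, whose origin is the TCP and whose axes are the flange's). Camera axes: x right, y down, z forward; pixel columns grow to the right and rows downward; lengths in m; the calibration is good to about 2 mm. A picture is of the moment at which its call begins: read the wrist's pose just before it. camera_params takes no time and is no camera call.
- manip.sign_off(): hands the job in; it is judged then, once.
The state is a dict: "clock": time; "qpos": joint angles; "qd": joint speeds; "effort": joint torques, N m; "position": TCP position; "ee_rot": TCP orientation; "contact_force": force on the tool from outside, world axes, zero at the start; "moment": the same for the moment, N m; "width": finger opening in m; "gripper_force": force on a finger pad.
Only numpy, scipy, OpenCV 4.12 (cv2) and the standard library are available. Lean on these libraries where they do the work, as an engineer would, in place of code of your own. Each camera call takes 0.05 s, during which the arm holds its last target. There are 200 camera calls.

### The job

Lift the loose lid off the wooden box by its knob and lay it on a free patch of the bench, flat and knob up, without dropping it; then take the scoop blank out of the box and press it into the corner of the marking-out jig, flat on the jig's base, one long side snug against the long fence and one end snug against the short fence. Finish while still holding the blank there, pushed firmly against both fences at once, ready to be marked: do not let go. Leave everything else on the bench where it is.

Things in the scene. Friction and masses are not known exactly. Their poses are not given: they have to be found in the camera images.
- box: Open-topped wooden box, fixed to the bench, 186 mm along its x, 166 mm along its y, 66 mm high; walls 8 mm, floor 8 mm thick (inside 170 x 150 x 58 mm deep). Origin: centre of its underside, z up.
- lid: Loose flat wooden lid of the box, 186 mm (x) x 166 mm (y), 0.14 to 0.24 kg. Its board is 8 mm thick, on two battens 10 mm high that sit inside the box walls with 9 to 12 mm play. Origin: centre of the lid at the level of the battens' underside: z = 0 when it lies knob up on the bench, 56 mm when it lies on the box. The board's top is 18 mm above the origin.
- knob: The round wooden knob fixed on the middle of the lid. Origin: on the lid's top surface, under the knob's centre; z up. A neck 18 mm in diameter for the first 9 mm, then a head 32 mm in diameter up to 33 mm.
- blank: Scoop blank: plain squared block of dark walnut, 110 mm along its x, 50 mm along its y, 40 mm high, 0.1 to 0.2 kg, lying flat in the box, turned up to 0.2 rad from the box's x axis. Origin: centre of its underside. Both ends and both long sides are alike.
- jig: Marking-out jig, fixed to the bench: plywood base 230 mm (x) x 180 mm (y) x 18 mm thick with two low fences that meet in a corner; base and fences are waxed, so wood slides on them (friction about 0.3). Origin: centre of its underside, z up.
- fence_long: Long fence of the jig, a maple strip 180 mm along the jig's x, 24 mm wide, 12 mm high above the jig's base, with a steel rule let into its top. Origin: centre of its underside, on the base. The face that the blank's long side must touch looks to the jig's +y and is 12 mm from this origin.
- fence_short: Short fence of the jig, a maple strip 154 mm along the jig's y, 24 mm wide, 12 mm high above the jig's base. Origin: centre of its underside, on the base. The face that the blank's end must touch looks to the jig's +x and is 12 mm from this origin.
- corner (a point): Corner where the working faces of the two fences meet (the long fence itself starts 8 mm from it: sawdust slot), level with the top of the jig's base, 18 mm above the bench. x runs along the long fence and y along the short fence, both away from the corner; z up. Fully home, the blank's origin is at x 55, y 25, z 0 mm here, its x along this x either way round; its upper 28 mm stands above the fences.
- scoop: Bystander: finished wooden coffee scoop, bowl 48 mm across and 32 mm high, handle 93 mm long to its x. Origin: under the bowl's centre.
- block: Bystander: plywood marking block 90 x 45 x 28 mm. Origin: centre of its underside.
- pencil: Bystander: metal propelling pencil 140 mm long along its x, 9 mm thick. Origin: under its middle.
- square: Bystander: small try square; wooden stock 100 mm along its x, 16 mm wide, 22 mm high, steel blade 155 mm long to its +y, 36 mm to the -x side of the middle. Origin: under the middle of the stock.
- jar: Bystander: amber glass jar of oil, 66 mm in diameter, 85 mm high. Origin: centre of its underside.
- gouge: Bystander: carving gouge 210 mm long along its x, 26 mm thick, handle to -x. Origin: under its middle.
There are look-alikes about, which are no part of the job. What is shaped like the lid but yellow is not meant.

How it is judged:
On the way, in this order (a step that is already met when the one before it is completed fails the run):
1. the lid is held by its knob, lifted clear above the box (contact force between the fingers and knob above 0.5 N and z of lid in the frame of box above 0.075 m), for 0.1 s.
2. the lid lies flat on the bench, knob up, let go and at rest (height (world z) of lid below 0.004 m and angle between lid's own z axis and vertical below 0.06 rad and contact force between the fingers and lid below 0.05 N and linear speed of lid below 0.02 m/s), for 0.2 s.
3. the blank is held by the fingers, clear above the box's rim (contact force between the fingers and blank above 0.5 N and z of blank in the frame of box above 0.07 m), for 0.1 s.
At the end, for the whole second after the job is handed in: The fingers hold the blank, still, pressing over 2 N on each fence at once, flat on the jig's base, within 2.5 mm of home in the corner on each axis and 0.025 rad of square. The lid lies on the bench, flat, knob up (4 mm, 0.06 rad), let go, at rest. No bystander has moved over 30 mm (all of step 2 and contact force between the fingers and blank above 1 N and contact force between blank and fence_long above 2 N and contact force between blank and fence_short above 2 N and x of blank in the frame of corner between 0.0525 and 0.0575 m and y of blank in the frame of corner between 0.0225 and 0.0275 m and z of blank in the frame of corner between -0.0025 and 0.0025 m and angle between the x axis of blank and the x axis of corner, either way round below 0.025 rad and angle between blank's own z axis and vertical below 0.025 rad and linear speed of blank below 0.01 m/s); the arm keeps its last pose, push and grip.
It fails at once if the lid is dropped (falls freely faster than 0.7 m/s, about 25 mm) (contact force between each of the arm, the fingers and lid below 0.02 N and linear speed of lid above 0.7 m/s).
It fails at once if a bystander is moved more than 30 mm (distance of any of scoop, block, pencil, square, jar, gouge from where it was at the start of the episode above 0.03 m).
It also fails if it takes over 72 s, if anything falls off the work surface, if the arm or the gripper's body presses on something with over 40 N, if the wrist force passes 120 N, or if a joint passes its speed limit or range.

## Working session

There is one attempt and no reset: what is moved stays moved. The work goes in short steps, Python scripts to look and compute and a tool call to move; the robot and the scene stay as the last step left them, time stands still between calls to the robot, and variables do not carry over. Pictures are saved under pics/ and viewed, at most 10 in all, crops included, and the job is handed in when it is done.

Besides the shell and the picture viewer there is one more tool, called after ">>>" as name(argument=value, ...), one argument or row to a line, values as JSON. move_arm: Moves the arm, as the interface text tells. Scaled input: -1 to 1 covers 80 cm each way for a shift and 120 degrees each way for a turn. Its arguments: {"type":"object","properties":{"deltas":{"type":"array","items":{"type":"array","items":{"type":"array","items":{"type":"number","minimum":-1,"maximum":1}}}},"squeeze":{"type":"number"}},"required":["deltas"]}

```bash
mkdir -p pics
python3 - <<'E'
from rig import manip
import cv2,numpy as np
s=manip.get_state();print(s)
for n in("top","side"):
    im=manip.get_image(n);cv2.imwrite(f"pics/{n}0.png",im[:,:,::-1])
    p=manip.camera_params(n);print(n,p)
print(manip.camera_params("wrist"))
E
```

```text
{'clock': 0.0, 'qpos': array([ 1.10498818e+00,  2.76593344e-01,  1.50615579e+00,  1.79501116e-06,
        1.36066794e+00, -1.20992435e-01]), 'qd': array([ 0.00151898,  0.00039135, -0.00121726, -0.00035077, -0.00029682,
        0.0007673 ]), 'effort': array([ 1.48308172e-03, -4.16763783e+01, -2.45809042e+01, -1.49236178e-05,
        1.08019420e-02,  1.28009253e-05]), 'position': array([0.19413109, 0.54069125, 0.23843159]), 'ee_rot': array([-2.64659617e-04,  1.71555117e-01,  9.85174101e-01, -8.72974820e-04]), 'contact_force': array([0.17397894, 0.76557119, 0.47612336]), 'moment': array([ 0.01257116,  0.06615048, -0.00932576]), 'gripper_force': 0.0, 'width': 0.08552399614058079}
top {'fx': 417.1615553909848, 'fy': 417.1615553909848, 'cx': 280.5462427711574, 'cy': 215.72202742489895, 'R': array([[-0.09394543, -0.99555993,  0.0058898 ],
       [-0.97150484,  0.09037921, -0.21911173],
       [ 0.21760654, -0.02630652, -0.975682  ]]), 't': array([0.04386602, 0.49289773, 1.22578017])}
side {'fx': 510.9592564878597, 'fy': 510.9592564878597, 'cx': 282.05650755061583, 'cy': 205.51970393476478, 'R': array([[-0.96915147, -0.2464631 ,  0.00116979],
       [-0.16166179,  0.63209564, -0.7578394 ],
       [ 0.18604003, -0.73465028, -0.65244009]]), 't': array([0.48227892, 0.13013607, 1.37093244])}
{'fx': 290.38631367063823, 'fy': 290.38631367063823, 'cx': 273.72876406921534, 'cy': 208.63503572943657, 'tool_from_camera': array([[-3.56271228e-04, -9.57402922e-01, -2.88755119e-01,
         7.52652118e-02],
       [ 9.99999610e-01, -5.74288667e-04,  6.70306932e-04,
        -3.20863709e-04],
       [-8.07582607e-04, -2.88754768e-01,  9.57402753e-01,
        -1.34508881e-01],
       [ 0.00000000e+00,  0.00000000e+00,  0.00000000e+00,
         1.00000000e+00]])}
```

View pics/top0.png

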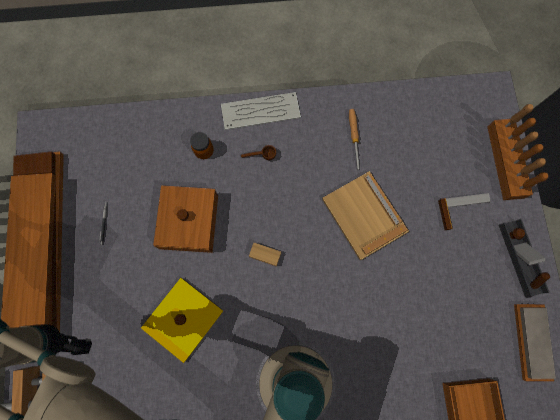

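View pics/side0.png

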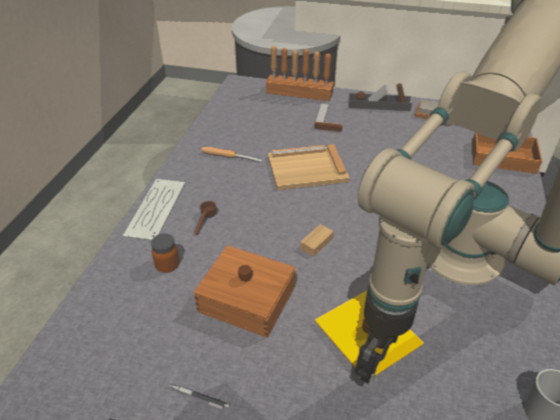

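The real lid is the brown one on the box, with its knob at top (183,214) and side (245,272). Things it could be taken for:
- the yellow lid, top (180,320)
- the brown tray, top (475,405)
- the long chest, top (35,240)

The jig is at top (365,215). Its steel-ruled long fence runs (368,178)–(402,225), and the short fence is around (383,240). Next is a close crop of both to check.

```bash
cat > h.py <<'E'
import numpy as np,cv2
from rig import manip
def cast(n,px,z,pose=None):
    p=manip.camera_params(n)
    if n=="wrist":
        from scipy.spatial.transform import Rotation as Ro
        s=pose;R=Ro.from_quat(np.r_[s['ee_rot'][1:],s['ee_rot'][0]]).as_matrix()
        T=p['tool_from_camera'];Rw=R@T[:3,:3];c=s['position']+R@T[:3,3]
    else:
        Rw=p['R'].T;c=-Rw@p['t']
    px=np.atleast_2d(px).astype(float)
    d=np.c_[(px[:,0]-p['cx'])/p['fx'],(px[:,1]-p['cy'])/p['fy'],np.ones(len(px))]@Rw.T
    return c+d*((z-c[2])/d[:,2])[:,None]
E
python3 - <<'E'
from h import *
im=cv2.imread("pics/top0.png")
a=cv2.resize(im[165:265,140:230],None,fx=4.4,fy=5,interpolation=cv2.INTER_CUBIC)[:500]
a=cv2.resize(im[170:265,140:230],None,fx=4,fy=4,interpolation=cv2.INTER_CUBIC)
b=cv2.resize(im[170:265,315:415],None,fx=4,fy=4,interpolation=cv2.INTER_CUBIC)
cv2.imwrite("pics/crop1.png",np.hstack([a,b]))
for nm,px,z in[("knob",(183,213),.1),("yellow",(180,320),.04),("scoop",(265,154),.0),("block",(265,254),.014),("jar",(202,146),.04),("jigL",(323,208),.018),("patch",(272,200),0),("penc",(104,222),0)]:
    print(nm,cast("top",px,z)[0].round(3))
hsv=cv2.cvtColor(im[170:265,140:230],cv2.COLOR_BGR2HSV)
m=((hsv[:,:,1]>120)).astype(np.uint8)
c=max(cv2.findContours(m,0,1)[0],key=cv2.contourArea)
r=cv2.minAreaRect(c);print(r,(cv2.boxPoints(r)+[140,170]).round(1))
E
```

```text
knob [0.52  0.285 0.1  ]
yellow [0.213 0.321 0.04 ]
scoop [0.72  0.028 0.   ]
block [0.387 0.056 0.014]
jar [0.751 0.228 0.04 ]
jigL [ 0.516 -0.14   0.018]
patch [0.561 0.019 0.   ]
penc [0.539 0.558 0.   ]
((45.40594482421875, 48.44059371948242), (59.60272979736328, 65.07543182373047), 5.710592269897461) [[152.5 247.9]
 [159.  183.1]
 [218.3 189. ]
 [211.8 253.8]]
```

View pics/crop1.png

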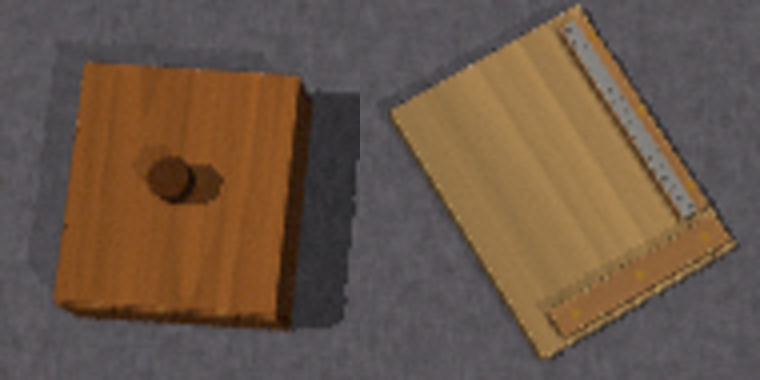

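The crop shows the brown lid with a dark round knob at top px ≈(182.5,215), knob up. The jig has its steel-ruled long fence and the short fence meeting at about top px (400,223). I choose the brown lid.

```bash
cat >> h.py <<'E'
def ang(s): # world angle of tool x (tool down)
    q=s['ee_rot']; return 2*np.arctan2(q[2],q[1])
def delta(s,target,a=None):
    """normalised row from state s to TCP target (world) and tool-x angle a"""
    A=ang(s);d=np.array(target)-s['position'];c,n=np.cos(A),np.sin(A)
    t=0 if a is None else -np.degrees((a-A+np.pi)%(2*np.pi)-np.pi)/120
    return np.round([ (d[0]*c+d[1]*n)/.8,(d[0]*n-d[1]*c)/.8,-d[2]/.8,t],4)
E
python3 - <<'E'
from h import *
s=manip.get_state()
k=cast("top",(182.5,215),.107)[0];print("knob top",k,"side",cast("side",(245,268),.107)[0],np.degrees(ang(s)))
c=cast("top",[(161.7,185.5),(215,189.5),(154.5,245)],.074);print(c.round(4))
print(delta(s,[k[0],k[1],.235]))
E
```

```text
knob top [0.51197885 0.28564572 0.107     ] side [0.51449165 0.28386755 0.107     ] 160.24534952997558
[[0.6188 0.3521 0.074 ]
 [0.591  0.1903 0.074 ]
 [0.4365 0.3792 0.074 ]]
[-0.4817 -0.1658  0.0044  0.    ]
```

>>> move_arm(
  deltas=[
    [[-0.05,-0.017,0,0,-1],[-0.1,-0.034,0,0,-1],[-0.155,-0.053,0,-0.03,-1],[-0.21,-0.072,0,-0.06,-1],[-0.265,-0.091,0,-0.094,-1],[-0.32,-0.11,0,-0.094,-1],[-0.375,-0.129,0,-0.094,-1],[-0.43,-0.148,0,-0.094,-1],[-0.465,-0.16,0,-0.094,-1],[-0.483,-0.166,0.004,-0.094,-1],[-0.483,-0.166,0.004,-0.094,-1],[-0.483,-0.166,0.004,-0.094,-1]],
  ],
  squeeze=40,
)

```text
clock: 1.3
position: [0.5119, 0.2862, 0.2356]
ee_rot: [-0.001, 0.074, 0.997, 0.0]
contact_force: [-0.2, 0.3, -0.4]
width: 0.0854
gripper_force: 0.0
```

Run:
```python
from h import *
s=manip.get_state();im=manip.get_image("wrist")
cv2.imwrite("pics/w1.png",im[:,:,::-1]);np.save("w1.npy",im)
import pickle;pickle.dump(s,open("w1.pkl","wb"))
print(s['position'],s['qd'].round(3),np.degrees(ang(s)),s['qpos'].round(2))
```

```text
[0.51187913 0.28621866 0.23556396] [ 0.022 -0.012  0.    -0.     0.001 -0.002] 171.53248802434658 [ 0.39  0.3   1.49  0.    1.36 -1.03]
```

View pics/w1.png

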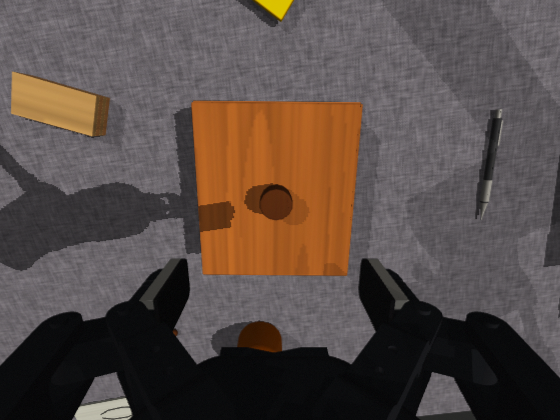

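The wrist view shows the knob's top disk at (276,202) and the lid corners at (193,101), (362,103), (348,275) and (204,275). The block, pencil and jar stand clear.

Run:
```python
from h import *
import pickle;s=pickle.load(open("w1.pkl","rb"))
k=cast("wrist",(276,201.5),.107,s)[0];print(k)
c=cast("wrist",[(193,101),(362,103),(348,275),(204,275)],.074,s);print(c.round(4),c.mean(0),[np.linalg.norm(c[i]-c[i-1]).round(4) for i in range(4)])
d=c[3]-c[0];e=c[2]-c[1];print(np.degrees([np.arctan2(d[1],d[0]),np.arctan2(e[1],e[0])]))
s=manip.get_state();print(delta(s,[k[0],k[1],.084]))
```

```text
[0.50905628 0.28902187 0.107     ]
[[0.4075 0.2238 0.074 ]
 [0.4332 0.3839 0.074 ]
 [0.6163 0.3567 0.074 ]
 [0.5919 0.194  0.074 ]] [0.51224353 0.28961752 0.074     ] [np.float64(0.1868), np.float64(0.1622), np.float64(0.1851), np.float64(0.1646)]
[-9.19875695 -8.44947828]
[0.0037 0.0026 0.1898 0.    ]
```

>>> move_arm(
  deltas=[
    [[0.001,0.003,0.04,0,-1],[0.001,0.003,0.09,0,-1],[0.001,0.003,0.13,0,-1],[0.001,0.003,0.16,0,-1],[0.001,0.003,0.18,0,-1],[0.001,0.003,0.188,0,-1],[0.001,0.003,0.188,0,-0.5],[0.001,0.003,0.188,0,0],[0.001,0.003,0.188,0,0.4],[0.001,0.003,0.188,0,1],[0.001,0.003,0.188,0,1],[0.001,0.003,0.188,0,1]],
  ],
  squeeze=40,
)

```text
clock: 2.55
position: [0.5134, 0.2884, 0.0871]
ee_rot: [0.001, 0.074, 0.997, 0.001]
contact_force: [-1.0, 0.1, 6.5]
width: 0.0309
gripper_force: 40.1
```

>>> move_arm(
  deltas=[
    [[0,0,-0.01,0,1],[0,0,-0.02,0,1],[0,0,-0.04,0,1],[0,0,-0.06,0,1],[0,0,-0.08,0,1],[0,0,-0.1,0,1],[0,0,-0.12,0,1],[0,0,-0.14,0,1],[0,0,-0.14,0,1],[0,0,-0.14,0,1],[0,0,-0.14,0,1]],
  ],
  squeeze=50,
)

```text
clock: 3.65
position: [0.5119, 0.2878, 0.1966]
ee_rot: [-0.001, 0.074, 0.997, -0.0]
contact_force: [0.6, 0.7, -2.4]
width: 0.0306
gripper_force: 49.7
```

Run:
```python
from h import *
s=manip.get_state();im=manip.get_image("wrist")
cv2.imwrite("pics/w2.png",im[:,:,::-1])
print(s['position'],np.degrees(ang(s)),s['contact_force'],s['moment'])
print(delta(s,[.56,.025,.2]))
```

```text
[0.51194793 0.2877501  0.1966234 ] 171.52091356897046 [ 0.57406652  0.74822061 -2.36750562] [-0.00458495  0.04996867  0.00473876]
[-0.1078 -0.316  -0.0042  0.    ]
```

View pics/w2.png

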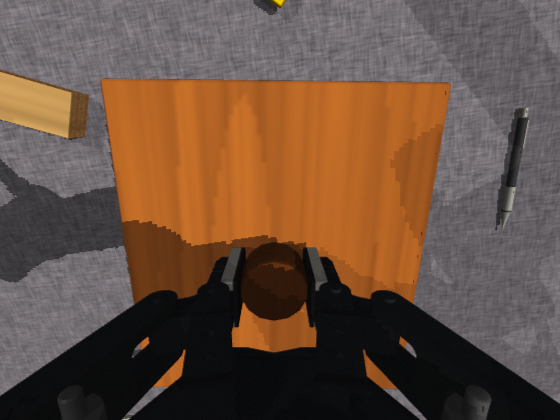

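The lid hangs level, with its knob gripped at (275,280). Carrying it to the free patch.

>>> move_arm(
  deltas=[
    [[-0.01,-0.025,0,0,1],[-0.025,-0.065,0,0,1],[-0.04,-0.11,0,0,1],[-0.057,-0.155,0,0,1],[-0.073,-0.2,0,0,1],[-0.088,-0.245,0,0,1],[-0.102,-0.28,0,0,1],[-0.11,-0.305,0,0,1],[-0.114,-0.316,0,0,1],[-0.114,-0.316,0.03,0,1],[-0.114,-0.316,0.06,0,1],[-0.114,-0.316,0.06,0,1]],
  ],
)

```text
clock: 4.9
position: [0.5625, 0.0254, 0.1461]
ee_rot: [-0.004, 0.074, 0.997, 0.0]
contact_force: [-0.7, -0.2, -2.7]
width: 0.0308
gripper_force: 49.9
```

Run:
```python
from h import *
s=manip.get_state();im=manip.get_image("side");im2=manip.get_image("top")
cv2.imwrite("pics/m3.png",np.vstack([im[100:350,:,::-1],im2[100:300,:,::-1]]))
print(s['position'],s['contact_force']);print(delta(s,[.565,.025,.034]))
```

```text
[0.56252555 0.02540148 0.14612051] [-0.69893986 -0.22589237 -2.68659501]
[-0.0031 -0.      0.1402  0.    ]
```

View pics/m3.png

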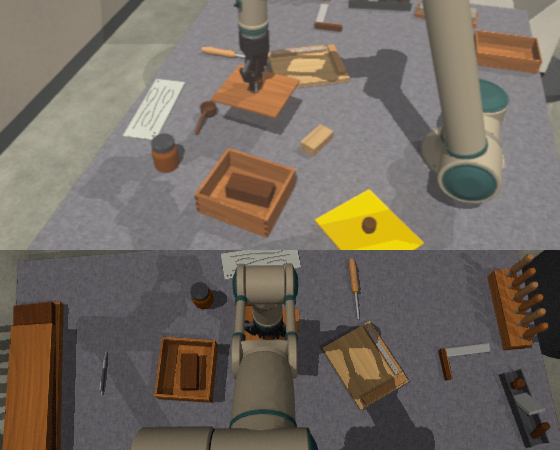

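The lid hangs over the free patch, and the box is open with the dark blank visible at top (190,371−150). Lowering now.

>>> move_arm(
  deltas=[
    [[-0.002,0,0.03,0,1],[-0.002,0,0.07,0,1],[-0.002,0,0.1,0,1],[-0.002,0,0.12,0,1],[-0.002,0,0.13,0,1],[-0.002,0,0.135,0,1],[-0.002,0,0.139,0,1],[-0.002,0,0.141,0,1],[-0.002,0,0.143,0,1],[-0.002,0,0.145,0,1],[-0.002,0,0.145,0,1]],
  ],
)

```text
clock: 6.1
position: [0.5672, 0.0244, 0.0338]
ee_rot: [0.0, 0.074, 0.997, 0.0]
contact_force: [-0.9, -0.2, -1.8]
width: 0.0305
gripper_force: 49.9
```

>>> move_arm(
  deltas=[
    [[0,0,0.001,0,1],[0,0,0.002,0,1],[0,0,0.003,0,1],[0,0,0.004,0,1],[0,0,0.004,0,1]],
  ],
)

```text
clock: 6.6
position: [0.5673, 0.0244, 0.0311]
ee_rot: [0.0, 0.074, 0.997, 0.0]
contact_force: [-2.1, 0.0, 3.2]
width: 0.0306
gripper_force: 50.7
```

>>> move_arm(
  deltas=[
    [[0,0,0,0,0.2],[0,0,0,0,-0.3],[0,0,0,0,-1],[0,0,0,0,-1],[0,0,0,0,-1],[0,0,-0.03,0,-1],[0,0,-0.07,0,-1],[0,0,-0.13,0,-1],[0,0,-0.19,0,-1],[0,0,-0.24,0,-1],[0,0,-0.24,0,-1]],
  ],
)

```text
clock: 7.7
position: [0.5709, 0.0241, 0.2292]
ee_rot: [0.007, 0.074, 0.997, 0.0]
contact_force: [1.2, 0.1, -0.1]
width: 0.0855
gripper_force: 0.0
```

Run:
```python
from h import *
s=manip.get_state();print(s['position'],s['contact_force'],s['clock']);
print(delta(s,[.47,.285,.24]))
im=manip.get_image("wrist");cv2.imwrite("pics/w4.png",im[:,:,::-1])
```

```text
[0.57092892 0.02413199 0.22919987] [ 1.24483334  0.14430445 -0.05642209] 7.7
[ 0.1728  0.3039 -0.0135  0.    ]
```

>>> move_arm(
  deltas=[
    [[0.02,0.046,0,0,-1],[0.043,0.098,0,0,-1],[0.065,0.15,0,0,-1],[0.087,0.2,0,0,-1],[0.109,0.25,0,0,-1],[0.125,0.29,-0.01,0,-1],[0.135,0.31,-0.014,0,-1],[0.135,0.31,-0.014,0,-1],[0.135,0.31,-0.014,0,-1],[0.135,0.31,-0.014,0,-1]],
  ],
)

```text
clock: 8.75
position: [0.4968, 0.2844, 0.2325]
ee_rot: [-0.001, 0.074, 0.997, -0.001]
contact_force: [-0.1, -0.2, 0.6]
width: 0.0853
gripper_force: 0.0
```

Run:
```python
from h import *
import pickle
s=manip.get_state();im=manip.get_image("wrist");t=manip.get_image("top")
cv2.imwrite("pics/w5.png",np.hstack([im[:,:,::-1][0:420,140:420],t[:,:,::-1][60:,80:560][:360]] ) if 0 else im[:,:,::-1]);np.save("w5.npy",im);np.save("t5.npy",t)
pickle.dump(s,open("w5.pkl","wb"));print(s['position'],np.degrees(ang(s)),s['qd'].round(3))
g=cv2.cvtColor(im,cv2.COLOR_RGB2HSV)
for p in[(276,203),(230,203)]:print(g[p[1],p[0]])
```

```text
[0.49676616 0.28436318 0.23253226] 171.47187659863206 [-0.01  -0.006 -0.007  0.005  0.002  0.001]
[ 10 202  92]
[ 13 207 153]
```

View pics/w5.png

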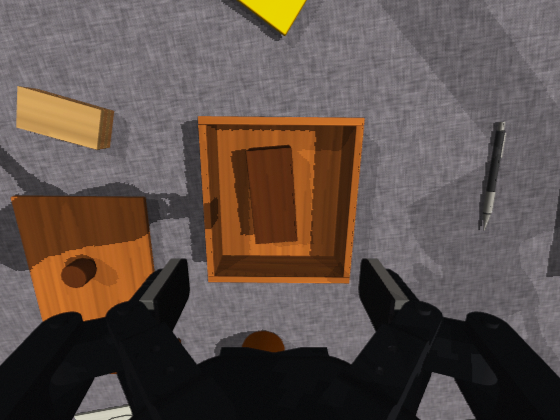

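The wrist view shows the lid flat on the bench at left, let go. The blank's top corners are at (247,148), (290,146), (297,241) and (257,243), well inside the box.

Run:
```python
from h import *
import pickle;s=pickle.load(open("w5.pkl","rb"))
c=cast("wrist",[(247,148),(290.5,146),(297,241.5),(257,243.5)],.048,s)
print(c.round(4),[np.linalg.norm(c[i]-c[i-1]).round(4) for i in range(4)])
m=c.mean(0);d=(c[0]+c[1]-c[2]-c[3]);a=np.arctan2(d[1],d[0]);print(m,np.degrees(a))
r=cast("wrist",[(200,118),(364,118),(352,282),(208,282)],.066,s);print(r.mean(0),r.round(3))
s=manip.get_state();print(delta(s,[m[0],m[1],.04],a), delta(s,[m[0],m[1],.11],a))
```

```text
[[0.4453 0.2628 0.048 ]
 [0.4502 0.3096 0.048 ]
 [0.5616 0.3025 0.048 ]
 [0.5571 0.2551 0.048 ]] [np.float64(0.1121), np.float64(0.047), np.float64(0.1116), np.float64(0.0476)]
[0.50354827 0.28249265 0.048     ] 176.19981618264322
[0.5110576  0.28998953 0.066     ] [[0.408 0.224 0.066]
 [0.432 0.384 0.066]
 [0.614 0.359 0.066]
 [0.589 0.193 0.066]]
[-0.0083 -0.0011  0.2413 -0.0397] [-0.0083 -0.0011  0.1538 -0.0397]
```

>>> move_arm(
  deltas=[
    [[-0.008,-0.001,0.04,-0.04,-0.65],[-0.008,-0.001,0.09,-0.04,-0.65],[-0.008,-0.001,0.14,-0.04,-0.65],[-0.008,-0.001,0.18,-0.04,-0.65],[-0.008,-0.001,0.21,-0.04,-0.65],[-0.008,-0.001,0.23,-0.04,-0.65],[-0.008,-0.001,0.24,-0.04,-0.65],[-0.008,-0.001,0.24,-0.04,-0.65],[-0.008,-0.001,0.24,-0.04,1],[-0.008,-0.001,0.24,-0.04,1],[-0.008,-0.001,0.24,-0.04,1],[-0.008,-0.001,0.24,-0.04,1]],
  ],
  squeeze=60,
)

```text
clock: 10.05
position: [0.5043, 0.2842, 0.0432]
ee_rot: [0.002, 0.032, 0.999, 0.001]
contact_force: [0.2, -0.1, 5.7]
width: 0.0483
gripper_force: 63.7
```

>>> move_arm(
  deltas=[
    [[0,0,0,0,-0.5],[0,0,0,0,-0.5],[0,0,0.004,0,-0.5],[0,0,0.008,0,-0.5],[0,0,0.008,0,-0.5],[0,0,0.008,0,1],[0,0,0.008,0,1],[0,0,0.008,0,1],[0,0,0.008,0,1]],
  ],
)

```text
clock: 10.95
position: [0.5033, 0.2839, 0.0353]
ee_rot: [0.0, 0.032, 0.999, 0.0]
contact_force: [-0.7, 0.8, 0.5]
width: 0.0488
gripper_force: 64.3
```

>>> move_arm(
  deltas=[
    [[0,0,-0.015,0,1],[0,0,-0.04,0,1],[0,0,-0.08,0,1],[0,0,-0.12,0,1],[0,0,-0.16,0,1],[0,0,-0.2,0,1],[0,0,-0.22,0,1],[0,0,-0.22,0,1],[0,0,-0.22,0,1]],
  ],
)

```text
clock: 11.85
position: [0.5026, 0.2836, 0.2112]
ee_rot: [-0.0, 0.032, 0.999, -0.0]
contact_force: [-1.3, -0.5, -2.4]
width: 0.0492
gripper_force: 64.1
```

Run:
```python
from h import *
s=manip.get_state();im=manip.get_image("side")
c=im[110:290,160:340];cv2.imwrite("pics/s6.png",cv2.resize(c,None,fx=3,fy=3,interpolation=cv2.INTER_CUBIC)[:,:,::-1])
print(s['position'],np.degrees(ang(s)),s['qpos'].round(2),s['width'],s['contact_force'])
```

```text
[0.50262766 0.28358851 0.21119032] 176.32326201205368 [ 0.39  0.3   1.55  0.    1.3  -1.11] 0.04921631645885098 [-1.31451734 -0.50968697 -2.44226893]
```

View pics/s6.png

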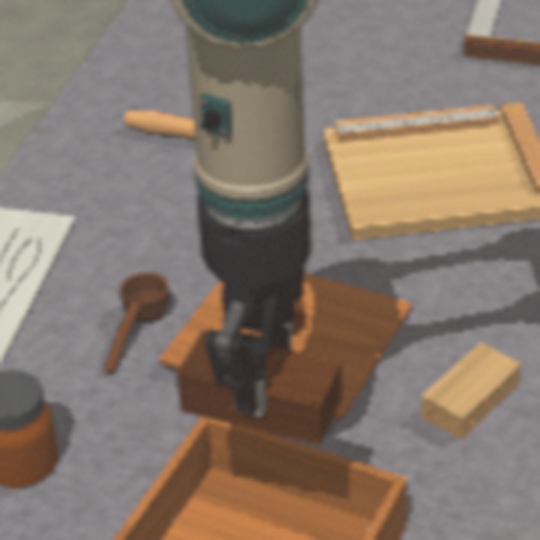

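The blank is held level over the box, with the fingertip at (250,413) well above the blank's lower edge, so it should clear the fence. Now a rough jig pose from the first crop: long inner edge (562,28)–(688,217), short inner edge (548,308)–(705,213).

```bash
cat >> h.py <<'E'
def corner(L,S):
    """long/short face lines (2x2 world pts each) -> corner, angle of long, of short"""
    L,S=np.array(L)[:,:2],np.array(S)[:,:2];u,v=L[1]-L[0],S[1]-S[0]
    k=np.linalg.solve(np.c_[u,-v],S[0]-L[0]);return L[0]+k[0]*u,np.degrees(np.arctan2(u[1],u[0])),np.degrees(np.arctan2(v[1],v[0]))
E
python3 - <<'E'
from h import *
f=lambda q:np.c_[(np.array(q)[:,0]-360)/4+315-.4,np.array(q)[:,1]/4+170-.4]
L=cast("top",f([(688,217),(562,28)]),.03);S=cast("top",f([(705,213),(548,308)]),.03)
c,a,b=corner(L,S);print(c,a,b,L,S)
ar=np.radians(a);x=np.array([np.cos(ar),np.sin(ar)]);y=np.array([-x[1],x[0]])
home=c+.055*x+.025*y;print("home",home)
s=manip.get_state();t=home+.10*y+.03*x;print(t,delta(s,[*t,.24],ar))
E
```

```text
[ 0.43713204 -0.36295068] 25.310299337968868 115.3517651823049 [[ 0.44087694 -0.36117965  0.03      ]
 [ 0.60301246 -0.28450288  0.03      ]] [[ 0.44279841 -0.37491     0.03      ]
 [ 0.38007618 -0.24252978  0.03      ]]
home [ 0.47616435 -0.31683692]
[ 0.46053248 -0.21361073] [ 0.0122 -0.6234 -0.0372  1.2584]
```

>>> move_arm(
  deltas=[
    [[0.001,-0.02,-0.003,0.05,1],[0.002,-0.06,-0.006,0.12,1],[0.003,-0.1,-0.01,0.19,1],[0.004,-0.15,-0.015,0.26,1],[0.005,-0.2,-0.02,0.33,1],[0.006,-0.25,-0.025,0.4,1],[0.007,-0.3,-0.03,0.47,1],[0.008,-0.35,-0.037,0.54,1],[0.009,-0.4,-0.037,0.61,1],[0.01,-0.45,-0.037,0.68,1],[0.011,-0.5,-0.037,0.75,1],[0.012,-0.55,-0.037,0.82,1]],
  ],
)

```text
clock: 13.1
position: [0.4641, -0.1557, 0.2392]
ee_rot: [-0.002, 0.78, 0.626, -0.001]
contact_force: [-0.0, -0.3, -1.5]
width: 0.0488
gripper_force: 64.0
```

Run:
```python
from h import *
s=manip.get_state();print(s['clock'],s['position'],np.degrees(ang(s)),s['qd'].round(2),s['width']);print(delta(s,[.4605,-.2136,.24],np.radians(25.3)))
```

```text
13.1 [ 0.46408429 -0.15574102  0.23919632] 77.5690205270246 [-0.78  0.13 -0.16  0.    0.02  0.68] 0.04884552839825262
[-0.0716  0.0112 -0.001   0.4356]
```

>>> move_arm(
  deltas=[
    [[-0.035,0.005,0,0.07,1],[-0.072,0.011,0,0.14,1],[-0.072,0.011,0,0.21,1],[-0.072,0.011,0,0.28,1],[-0.072,0.011,0,0.35,1],[-0.072,0.011,0,0.42,1],[-0.072,0.011,0,0.436,1],[-0.072,0.011,0,0.436,1],[-0.072,0.011,0,0.436,1]],
  ],
)

```text
clock: 14.0
position: [0.4614, -0.2125, 0.2397]
ee_rot: [-0.001, 0.975, 0.222, -0.001]
contact_force: [0.9, -0.3, -1.9]
width: 0.0486
gripper_force: 64.0
```

Run:
```python
from h import *
import pickle
s=manip.get_state();im=manip.get_image("wrist")
cv2.imwrite("pics/w7.png",im[:,:,::-1]);np.save("w7.npy",im);pickle.dump(s,open("w7.pkl","wb"))
print(s['clock'],s['position'],np.degrees(ang(s)),s['qpos'].round(2),s['contact_force'])
```

```text
14.0 [ 0.46138285 -0.21246046  0.23965565] 25.64905472888772 [-0.57  0.18  1.64  0.    1.33  0.55] [ 0.87618316 -0.34087629 -1.86916422]
```

View pics/w7.png

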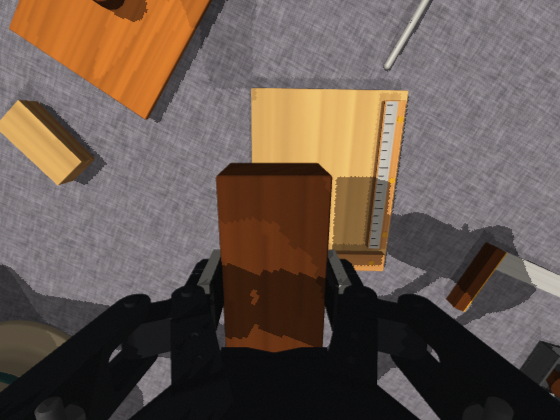

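The wrist view shows the blank held square at (275,260). The jig's ruled long fence runs (390,100)–(373,248) on the right, and the short fence is at the bottom (383,260). I'll get the fence direction from the rule and the jig base's left edge.

Run:
```python
from h import *
import pickle;s=pickle.load(open("w7.pkl","rb"));im=np.load("w7.npy")
h=cv2.cvtColor(im,cv2.COLOR_RGB2HSV).astype(int)
m=np.zeros(h.shape[:2],bool);m[98:250,365:402]=(h[98:250,365:402,1]<60)&(h[98:250,365:402,2]>60)
L=[];Rr=[]
for r in range(104,175,3):
    c=np.where(m[r])[0]
    if len(c)>2: L.append((c[0]-.5,r));Rr.append((c[-1]+.5,r))
for q in(L,Rr):
    w=cast("wrist",q,.030,s)[:,:2];vx,vy,x0,y0=cv2.fitLine(w.astype(np.float32),cv2.DIST_HUBER,0,1e-4,1e-4).ravel();print("rule edge",np.degrees(np.arctan(vy/vx)),x0,y0)
# right edge of base vs fence: profile rows
for r in(110,130,150):print(r,[(c,*h[r,c]) for c in range(366,412,2)])
# base left edge and far edge
E2=[];sat=h[:,:,1]
for r in range(95,160,4):
    c=np.where(sat[r,240:270]>70)[0]
    if len(c):E2.append((240+c[0]-.5,r))
w=cast("wrist",E2,.018,s)[:,:2];vx,vy,x0,y0=cv2.fitLine(w.astype(np.float32),cv2.DIST_HUBER,0,1e-4,1e-4).ravel();print("base left",np.degrees(np.arctan(vy/vx)),x0,y0)
for c in(365,378):print(c,[(r,*h[r,c]) for r in range(236,276,2)])
```

```text
rule edge 24.930237 0.5617514 -0.30054116
rule edge 39.634274 0.57376146 -0.314774
110 [(366, np.int64(18), np.int64(140), np.int64(227)), (368, np.int64(19), np.int64(138), np.int64(227)), (370, np.int64(19), np.int64(136), np.int64(229)), (372, np.int64(19), np.int64(137), np.int64(232)), (374, np.int64(19), np.int64(135), np.int64(234)), (376, np.int64(19), np.int64(134), np.int64(233)), (378, np.int64(18), np.int64(140), np.int64(215)), (380, np.int64(17), np.int64(147), np.int64(175)), (382, np.int64(14), np.int64(163), np.int64(116)), (384, np.int64(16), np.int64(161), np.int64(211)), (386, np.int64(18), np.int64(26), np.int64(198)), (388, np.int64(20), np.int64(19), np.int64(200)), (390, np.int64(17), np.int64(18), np.int64(201)), (392, np.int64(21), np.int64(17), np.int64(197)), (394, np.int64(19), np.int64(18), np.int64(194)), (396, np.int64(21), np.int64(18), np.int64(194)), (398, np.int64(16), np.int64(157), np.int64(229)), (400, np.int64(16), np.int64(157), np.int64(230)), (402, np.int64(15), np.int64(158), np.int64(226)), (404, np.int64(15), np.int64(158), np.int64(223))
[... 3871 characters left out ...]
nt64(16), np.int64(78), np.int64(114)), (250, np.int64(17), np.int64(149), np.int64(108)), (252, np.int64(13), np.int64(164), np.int64(67)), (254, np.int64(13), np.int64(159), np.int64(74)), (256, np.int64(14), np.int64(167), np.int64(119)), (258, np.int64(14), np.int64(163), np.int64(119)), (260, np.int64(14), np.int64(165), np.int64(119)), (262, np.int64(14), np.int64(168), np.int64(123)), (264, np.int64(14), np.int64(166), np.int64(129)), (266, np.int64(15), np.int64(161), np.int64(204)), (268, np.int64(15), np.int64(159), np.int64(216)), (270, np.int64(15), np.int64(160), np.int64(220)), (272, np.int64(155), np.int64(12), np.int64(124)), (274, np.int64(155), np.int64(12), np.int64(124))]
```

Run:
```python
from h import *
import pickle;s=pickle.load(open("w7.pkl","rb"))
L=cast("wrist",[(379,150),(383,110)],.03,s);S=cast("wrist",[(378,255),(365,255)],.03,s)
print(corner(L,S))
a=np.radians(24.8);x=np.array([np.cos(a),np.sin(a)]);y=np.array([-x[1],x[0]])
q=np.linalg.solve(np.array([[*y],[*x]]),[L[:,:2].mean(0)@y,S[:,:2].mean(0)@x]);print("corner",q)
# blank front end in tool frame: lower front edge at z (TCP-0.0273 -> bottom)
zb=s['position'][2]-.0273
for r,z in((163.5,zb+0.0),(175,zb+.04)):
    e=cast("wrist",(275,r),z,s)[0][:2]-s['position'][:2];A=ang(s);print("end along tool x",e@[np.cos(A),np.sin(A)])
home=q+.055*x+.025*y;print(home)
t=home+.02*x+.02*y;s=manip.get_state();print(delta(s,[*t,.12],a),delta(s,[*t,.049],a))
```

```text
(array([ 0.42873464, -0.3628266 ]), np.float64(25.80734581295203), np.float64(115.699365772559))
corner [ 0.42763697 -0.36030532]
end along tool x 0.049541940532748414
end along tool x 0.05027472470407324
[ 0.46707842 -0.31454102]
[-0.0236  0.0933  0.15    0.007 ] [-0.0236  0.0933  0.2387  0.007 ]
```

>>> move_arm(
  deltas=[
    [[-0.008,0.04,0,0.003,1],[-0.017,0.093,0.04,0.003,1],[-0.017,0.093,0.09,0.003,1],[-0.017,0.093,0.14,0.003,1],[-0.017,0.093,0.18,0.003,1],[-0.017,0.093,0.21,0.003,1],[-0.017,0.093,0.23,0.003,1],[-0.017,0.093,0.236,0.003,1],[-0.017,0.093,0.239,0.003,1],[-0.017,0.093,0.239,0.003,1],[-0.017,0.093,0.239,0.003,1]],
  ],
)

```text
clock: 15.15
position: [0.4825, -0.2863, 0.0507]
ee_rot: [0.001, 0.976, 0.219, 0.001]
contact_force: [0.3, -0.7, -0.9]
width: 0.0489
gripper_force: 63.9
```

Run:
```python
from h import *
s=manip.get_state();print(s['position'],np.degrees(ang(s)),s['contact_force'],s['moment'],s['width'])
```

```text
[ 0.4825236  -0.28625725  0.05070237] 25.25239212855954 [ 0.28652693 -0.66952536 -0.89672571] [-0.02575764  0.01753359 -0.00263721] 0.04887185119248685
```

>>> move_arm(
  deltas=[
    [[0,0,0.002,0,1],[0,0,0.004,0,1],[0,0,0.006,0,1],[0,0,0.006,0,1],[0,0,0.006,0,1]],
  ],
)

```text
clock: 15.65
position: [0.482, -0.2859, 0.0454]
ee_rot: [0.0, 0.976, 0.219, 0.0]
contact_force: [-0.6, 0.8, 2.6]
width: 0.0489
gripper_force: 64.4
```

>>> move_arm(
  deltas=[
    [[0,0.006,0,0,1],[0,0.012,0,0,1],[0,0.016,0,0,1],[0,0.018,0,0,1],[0,0.02,0,0,1],[0,0.02,0,0,1]],
  ],
)

```text
clock: 16.25
position: [0.4888, -0.3002, 0.0453]
ee_rot: [-0.0, 0.976, 0.218, 0.0]
contact_force: [-1.4, 2.9, 6.1]
width: 0.0488
gripper_force: 64.8
```

```bash
cat > st.py <<'E'
from h import *
s=manip.get_state();A=ang(s);x=np.array([np.cos(A),np.sin(A)]);y=np.array([-x[1],x[0]]);f=s['contact_force'];m=s['moment']
print(s['clock'],s['position'].round(4),"ang",np.degrees(A).round(2),"Fx,Fy,Fz(jig)",f[:2]@x,f[:2]@y,f[2],"M",m.round(3))
print("jig pos vs corner est",(s['position'][:2]-[.4276,-.3603])@x,(s['position'][:2]-[.4276,-.3603])@y,s['ee_rot'].round(4),s['width'])
E
python3 st.py
```

```text
16.25 [ 0.4888 -0.3002  0.0453] ang 25.23 Fx,Fy,Fz(jig) -0.035127614109528374 3.1738445097163903 6.109158367794943 M [ 0.354  0.169 -0.029]
jig pos vs corner est 0.08096124265881442 0.028259169886627394 [-2.000e-04  9.759e-01  2.184e-01  2.000e-04] 0.048844453227232805
```

>>> move_arm(
  deltas=[
    [[0,0.0012,0,0,1],[0,0.0025,0,0,1],[0,0.0038,0,0,1],[0,0.0038,0,0,1]],
  ],
)

```text
clock: 16.65
position: [0.49, -0.3027, 0.0453]
ee_rot: [-0.0, 0.976, 0.218, 0.0]
contact_force: [-0.8, 2.9, 6.5]
width: 0.0485
gripper_force: 64.9
```

```bash
python3 st.py
```

```text
16.65 [ 0.49   -0.3027  0.0453] ang 25.23 Fx,Fy,Fz(jig) 0.5327484175824517 2.9805000776073034 6.53420550824144 M [0.393 0.225 0.022]
jig pos vs corner est 0.08098285627165658 0.025459775155401692 [-3.000e-04  9.759e-01  2.184e-01  1.000e-04] 0.0485092025621056
```

Still sliding freely; this is just friction. Continue.

>>> move_arm(
  deltas=[
    [[0,0.0012,0,0,1],[0,0.0025,0,0,1],[0,0.0038,0,0,1],[0,0.005,0,0,1],[0,0.005,0,0,1]],
  ],
)

```text
clock: 17.15
position: [0.491, -0.3048, 0.0454]
ee_rot: [-0.002, 0.976, 0.218, -0.0]
contact_force: [-1.8, 6.0, 9.4]
width: 0.049
gripper_force: 65.4
```

```bash
python3 st.py
```

```text
17.15 [ 0.491  -0.3048  0.0454] ang 25.18 Fx,Fy,Fz(jig) 0.9477014772162462 6.163189071481675 9.400714294271713 M [ 0.901  0.335 -0.117]
jig pos vs corner est 0.08095963355768879 0.0233125706227625 [-2.000e-03  9.760e-01  2.179e-01 -3.000e-04] 0.04900060479046309
```

>>> move_arm(
  deltas=[
    [[-0.006,0,0,0,1],[-0.012,0,0,0,1],[-0.018,0,0,0,1],[-0.022,0,0,0,1],[-0.025,0,0,0,1],[-0.025,0,0,0,1]],
  ],
)

```text
clock: 17.75
position: [0.4742, -0.3126, 0.0454]
ee_rot: [-0.002, 0.976, 0.217, 0.001]
contact_force: [1.2, 9.0, 7.5]
width: 0.0489
gripper_force: 65.2
```

```bash
python3 st.py
```

```text
17.75 [ 0.4742 -0.3126  0.0454] ang 25.1 Fx,Fy,Fz(jig) 4.904474254673805 7.6962818874954255 7.460799083813453 M [ 1.262 -0.231 -0.205]
jig pos vs corner est 0.06244804111604416 0.023417849093986892 [-0.0022  0.9761  0.2173  0.0012] 0.04886881429974862
```

>>> move_arm(
  deltas=[
    [[-0.0012,0,0,0,1],[-0.0025,0,0,0,1],[-0.0038,0,0,0,1],[-0.005,0,0,0,1],[-0.0062,0,0,0,1],[-0.0062,0,0,0,1]],
  ],
)

```text
clock: 18.35
position: [0.4727, -0.3135, 0.0457]
ee_rot: [-0.003, 0.976, 0.216, 0.004]
contact_force: [9.4, 13.9, 6.6]
width: 0.0484
gripper_force: 64.9
```

```bash
python3 st.py
```

```text
18.35 [ 0.4727 -0.3135  0.0457] ang 24.94 Fx,Fy,Fz(jig) 14.333710374306769 8.638573617743234 6.578042026268535 M [ 2.185 -1.361 -0.348]
jig pos vs corner est 0.06058217459146972 0.023405986081919215 [-0.0025  0.9764  0.2159  0.0042] 0.048449660010744265
```

>>> move_arm(
  deltas=[
    [[0.0005,0.0012,0,0,1],[0.001,0.0025,0,0,1],[0.001,0.0037,0,0,1],[0.001,0.0037,0,0,1],[0.001,0.0037,0,0,1]],
  ],
)

```text
clock: 18.85
position: [0.4728, -0.3136, 0.0455]
ee_rot: [-0.005, 0.976, 0.216, 0.003]
contact_force: [6.9, 17.1, 12.0]
width: 0.0485
gripper_force: 65.5
```

```bash
python3 st.py
python3 - <<'E'
from h import *
im=manip.get_image("wrist")[:,:,::-1];t=manip.get_image("top")[:,:,::-1];sd=manip.get_image("side")[:,:,::-1]
np.save("w8.npy",im)
a=cv2.resize(im[100:400,150:450],(600,600))[:600];b=cv2.resize(sd[110:210,250:350],(200,200));c=cv2.resize(t[140:260,150:270],(200,200));d=cv2.resize(t[150:270,310:430],(200,200))
cv2.imwrite("pics/f.png",np.hstack([a,np.vstack([b,c,d])]))
E
```

```text
18.85 [ 0.4728 -0.3136  0.0455] ang 24.94 Fx,Fy,Fz(jig) 13.494967455734852 12.591778980400473 12.023059228131766 M [ 2.705 -0.818 -0.475]
jig pos vs corner est 0.06067254038868713 0.023251867162372868 [-0.005   0.9764  0.2159  0.0027] 0.04850445071228535
```

View pics/f.png

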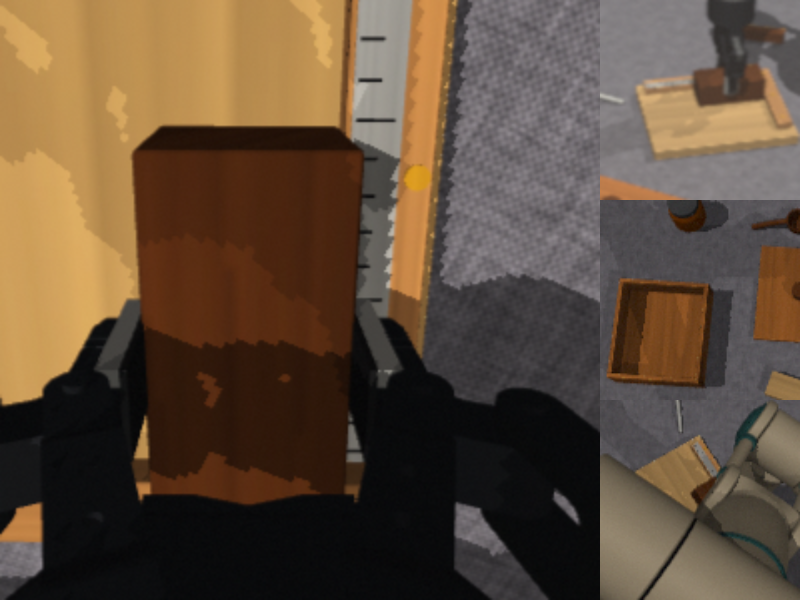

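The blank sits square in the corner: its right side is against the ruled fence from (362,150) to (358,300), and its end is down at the short fence (row ≈465). The lid and the bystanders are undisturbed. Both push forces stay well above what friction could account for. Let it settle, then hand in.

>>> move_arm(
  deltas=[
    [[0,0,0,0,1],[0,0,0,0,1],[0,0,0,0,1],[0,0,0,0,1],[0,0,0,0,1]],
  ],
)

```text
clock: 19.5
position: [0.4728, -0.3136, 0.0456]
ee_rot: [-0.005, 0.976, 0.216, 0.003]
contact_force: [5.8, 18.5, 10.8]
width: 0.0488
gripper_force: 65.5
```

```bash
python3 st.py; python3 -c "
from rig import manip
print(manip.get_state()['qd'].round(4));print(manip.sign_off())"
```

```text
19.5 [ 0.4728 -0.3136  0.0456] ang 24.94 Fx,Fy,Fz(jig) 13.066501542954631 14.37821839219129 10.848117533880185 M [ 2.7   -0.822 -0.499]
jig pos vs corner est 0.06069107729327718 0.023239790125432695 [-0.0049  0.9764  0.2159  0.0027] 0.048759870423574034
[0.0002 0.0011 0.0006 0.0011 0.0019 0.0016]
the job is handed in; nothing more can be done
None
```

I handed the job in at 19.5 s with the lid flat on the bench, knob up, and the blank still gripped and pressed into the jig corner with about 13–14 N of push toward each fence; the hand-in call returned no verdict.

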